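# Lower the strainer ring of a drip stand onto the tea glass

### The job

Loosen the T-bar set screw on the drip stand's collar, slide the collar down the column until the soft lip of its strainer ring just rests on the rim of the glass standing under it, then tighten the set screw again so that it stays resting there. Slide the collar only while the screw is loose, do not press hard on the glass, and leave the glass, the teapot, the tray with its glasses and the spoon rest where they are.

Things in the scene. Friction and masses are not known exactly. Their poses are not given: they have to be found in the camera images.
- stand: Drip stand, heavy fixed steel base plate 240 x 120 x 12 mm. Origin on the work surface under the axis of its round column (12 mm thick, top 197 mm up); z up, x from glass side to column side: plate from x = -200 to +40, y = -60 to +60 mm; glass, ring and arm at -x, set screw at -y. Collar on the column: drum 32 mm wide, 28 mm high, keyed (cannot swing). Rubber mat under the glass at x = -130, top 14 mm up
- holder (a joint): how far the collar (with arm and strainer ring, 0.35 kg in all) is slid down the column from its upper stop, m (0 = upper stop, grows downwards to 0.075). With the screw loose it still drags on the column and stays where left: 3 to 4 N pushes it down, 10 to 11 N lifts it. With the screw tight it holds against some 40 N or more
- screw (a joint): angle of the set screw, rad: 0 to 0.15 tight (start), growing as it is loosened; stops at -0.15 and 1.25. It grips the column below 0.75, the harder the smaller. It loosens anticlockwise seen from its head: push bar_front down to loosen, bar_back down to tighten. Bar level at 0.55; below that bar_front stands higher, tilted by (0.55 - value). Turning takes up to 0.2 N m tight, 0.03 N m loose
- bar_hub (a point): centre of the T-bar handle, on the screw's level axis (along the stand's y), 58 mm to the -y side of the column axis, level with mid-collar; moves up and down with the collar. The bar turns about it in the upright plane along the stand's x: steel rod 8 mm thick with a 12 mm ball on each end, ball centres 36 mm from the hub; hub drum 14 mm wide
- bar_front (a point): centre of the ball on the T-bar's arm-side (-x) end, 36 mm from the hub
- bar_back (a point): centre of the ball on the T-bar's other (+x) end, 36 mm from the hub
- push_spot (a point): point on the top face of the flat level steel arm from collar to ring, 60 mm from the column axis, a good place to push the collar down; arm 14 mm wide, 8 mm thick, bare from 16 to 93 mm from the column axis
- ring_steel (a point): centre of the flat underside of the steel strainer ring (74 mm wide, 8 mm thick, top level with the arm's top), 130 mm from the column axis. A soft black silicone lip 69 mm wide stands out below it, by 3 to 11 mm, different each time and not measured; the lip comes to rest on the glass's rim and gives 1 mm per 10 N. A strainer bowl 40 mm wide hangs 20 mm below and enters the mouth
- glass_rim (a point): centre of the mouth, at rim height, of the tulip glass standing on the stand's mat under the ring: glass 90 mm high, mouth 59 mm wide outside and 54 mm inside, waist 43 mm, 0.11 kg, loose
- glass: the same tulip glass; origin at the centre of its underside, z up
- teapot: tall aluminium teapot, 219 mm high, 120 mm wide at its foot, spout towards its -y, handle towards its +y, both reaching 110 mm out; loose, origin at the centre of its underside; to be left alone
- tray: red plastic tray 320 x 220 mm, 22 mm high, fixed; origin at the centre of its underside; to be left alone
- glass2: tulip glass of the same kind standing on the tray; origin at the centre of its underside; to be left alone
- glass3: tulip glass of the same kind standing on the tray; origin at the centre of its underside; to be left alone
- spoon_rest: white ceramic spoon rest, shallow dish 108 mm wide, 14 mm high with a tab; loose, origin at the centre of its underside; to be left alone
Things that resemble listed ones, but are neither listed nor needed, are in the scene too. What is shaped like the glass but turquoise is not meant.

How it is judged:
On the way, in this order (a step that is already met when the one before it is completed fails the run):
1. the set screw is loosened: turned past 0.85 rad (value of joint screw above 0.85 rad), for 0.2 s.
2. with the screw loose, the ring's lip is slid down onto the glass: at least 0.8 N on its rim (value of joint screw above 0.75 rad and contact force between holder and glass above 0.8 N), for 0.2 s.
At the end, for the whole second after the job is handed in: The set screw is tight again (below 0.4 rad), the ring's lip rests on the rim of the glass (touching it with over 0.2 N, centred within 10 mm), and the glass stands upright within 12 mm of where it was; all at rest (value of joint screw below 0.4 rad and contact force between holder and glass above 0.2 N and z of ring_steel in the frame of glass_rim between 0 and 0.0125 m and horizontal distance between ring_steel and glass_rim below 0.01 m and angle between glass's own z axis and vertical below 0.05 rad and distance of glass from where it was at the start of the episode below 0.012 m and linear speed of glass below 0.01 m/s and linear speed of holder below 0.005 m/s).
It fails at once if the glass is pressed with more than 8 N (contact force between holder and glass above 8 N).
It fails at once if the collar is forced along the column while the set screw is tight (below 0.45 rad, faster than 15 mm/s) (value of joint screw below 0.45 rad and (velocity of joint holder above 0.015 m/s or velocity of joint holder below -0.015 m/s)).
It fails at once if the glass under the ring is shoved aside by more than 15 mm or tipped (distance of glass from where it was at the start of the episode above 0.015 m or angle between glass's own z axis and vertical above 0.25 rad).
It fails at once if the teapot, the spoon rest or a glass on the tray is moved by more than 20 mm or tipped (distance of any of teapot, glass2, glass3, spoon_rest from where it was at the start of the episode above 0.02 m or angle between any of teapot, glass2, glass3, spoon_rest's own z axis and vertical above 0.25 rad).
It also fails if it takes over 61 s, if anything falls off the work surface, if the arm or the gripper's body presses on something with over 40 N, if the wrist force passes 120 N, or if a joint passes its speed limit or range.

### The arm

A 7-joint arm with a two-finger parallel gripper is mounted at the origin on the work surface. World frame = base frame: x ahead of the robot, y to its left, z up, the work surface at z = 0. Lengths are in m, angles in rad, forces in N, time in s.
With the tool pointing down it reaches from about 0.35 to 0.9 m from the base axis. Payload 7.2 kg.
Tool frame: the origin (TCP) lies between the finger pads; the fingertips stand 17 mm ahead of it and the grasp point (between the pads) lies 2 mm behind it; z points along the fingers, y is the direction in which the jaws open and shut (so a half turn about z gives the same grasp; the last joint's range is limited). The gripper opens to 85 mm and grips with 20 to 120 N. Pads are 22 mm wide; open, the fingers measure 114 mm over their backs; the gripper's body (76 mm by 85 mm) begins 54 mm behind the grasp point. The pads swing forward as they close: fully open they stand 13 mm farther back than shut.
Start: joints at [1.236, 0.411, -0.013, 1.596, 0.006, 1.134, -0.082], TCP at [0.165, -0.603, 0.248] pointing down, gripper open.
Joint ranges: [-2.95, 2.95], [-0.29, 1.99], [-1.47, 1.44], [0.14, 2.54], [-1.03, 4.17], [0.13, 1.85], [-2.86, 2.86]. Speed limits (rad/s): [2.39, 2.39, 3.01, 3.01, 3.14, 3.14, 3.14].

### API

Orientations are given as a 3x3 rotation matrix whose columns are the frame's x, y, z axes.
In Python, from station import arm gives the robot as it stands. The module is installed in compiled form; this text tells all that it offers.
- The arm moves only by the shell command python3 -m crank 'ROWS' [FORCE]. ROWS is a JSON object of lists of equal length, an entry for each row: "turn": the turn, a rotation vector about the tool's x, y, z each as a share of 90 degrees, from -1 to 1, a list of three; "travel": the shift along the tool's x, y, z each as a share of 0.1 m, from -1 to 1, a list of three; "fingers": the finger opening in mm, from 0 to 85.4. A call has 1 to 5 rows; each row is the pose to reach, as a shift and turn from the pose commanded when the call began, along the tool's axes at that moment; what a row does not reach only later rows make up. A row lasts 1/10 s, in which the tool goes at most 50 mm and 8.59 degrees, less where a joint would pass 70% of its speed; a pose out of reach is approached as far as the arm can. A call with a number of a shift or a turn outside -1 to 1 is refused whole. A call with a gripper value outside its range is refused whole. The fingers move at their own pace and stop on an object; FORCE is the grip in N (left out, the last holds). Time passes only in rows, so rows that repeat a pose let the fingers close. It gives the time, the measured TCP pose, the force and the opening at its end, in the units of the state.
- arm.state(): the state, without advancing time (a new reading comes with each control period).
- arm.get_image(name): name is "scene" or "top" or "wrist"; returns the picture (400x640x3 uint8, blue, green, red); there is no depth.
- arm.calibration(name): a dict with "K" (3x3 intrinsics, pixels), "eye" and "orientation" of the camera in the world; the wrist camera has in their place "mount" (4x4, takes a point from camera to tool coordinates, whose origin is the TCP and whose axes are the flange's). Camera axes: x right, y down, z forward; pixel columns grow to the right and rows downward; lengths in m; the calibration is good to about 2 mm. The wrist camera is an equidistant fisheye: a pixel r from the principal point sees the ray r / f radians off the axis. A picture is of the moment at which its call begins: read the wrist's pose just before it. calibration takes no time and is no camera call.
- arm.finish_job(): hands the job in, once; it reports no verdict.
The state is a dict: "clock": time; "joints": joint angles; "joint_vel": joint speeds; "effort": joint torques, N m; "tool_pos": TCP position; "ee_rot": TCP orientation; "force": force on the tool from outside, world axes, zero at the start; "wrist_torque": the same for the moment, N m; "grip_width": finger opening in m.
Only numpy, scipy, OpenCV 4.12 (cv2) and the standard library are available. Lean on these libraries where they do the work, as an engineer would, in place of code of your own. Each camera call takes 0.05 s, during which the arm holds its last target.

## Working session

There is one attempt and no reset: what is moved stays moved. The work goes in short steps, Python scripts to look and compute and a shell command to move; the robot and the scene stay as the last step left them, time stands still between calls to the robot, and variables do not carry over. Pictures are saved under pics/ and viewed, and the job is handed in when it is done.

```bash
mkdir -p pics; ls
python3 - <<'E'
from station import arm
import cv2, numpy as np
print(arm.state())
for n in ["scene","top","wrist"]:
    cv2.imwrite(f"pics/{n}0.png",arm.get_image(n))
    print(n,arm.calibration(n))
E
```

```text
pics
{'clock': 0.0, 'joints': array([ 1.23578064,  0.41190348, -0.012719  ,  1.59704765,  0.00559818,
        1.13431253, -0.08219359]), 'joint_vel': array([ 1.34891350e-03,  4.98225382e-05, -6.25209222e-04,  2.58290437e-04,
        8.77279866e-04,  3.58711251e-04,  6.65076517e-04]), 'effort': array([-1.64913454e-03, -6.00620055e+01,  6.81156535e-01, -2.99403816e+01,
        1.38151200e-02,  1.07381365e-02, -1.69580045e-05]), 'tool_pos': array([ 0.16462858, -0.60243575,  0.24744931]), 'ee_rot': array([[ 9.64605660e-01,  2.63696095e-01, -5.38058839e-04],
       [ 2.63696620e-01, -9.64604431e-01,  1.54436453e-03],
       [-1.11771045e-04, -1.63158706e-03, -9.99998663e-01]]), 'force': array([-0.92378879,  0.3263896 ,  0.42855213]), 'wrist_torque': array([-0.00554518,  0.02250589,  0.12619902]), 'grip_width': 0.08565865342203381}
scene {'K': array([[409.75487486,   0.        , 319.15610882],
       [  0.        , 409.75487486, 196.62542236],
       [  0.        ,   0.        ,   1.        ]]), 'eye': array([ 1.26355643, -0.48430818,  1.00281831]), 'orientation': array([[ 0.53002606,  0.6
[... 319 characters left out ...]
27866,  1.19109502]), 'orientation': array([[-0.01248681, -0.99501465,  0.09894408],
       [-0.99955542,  0.00974168, -0.02817899],
       [ 0.02707463, -0.09925196, -0.99469393]])}
wrist {'K': array([[309.70691629,   0.        , 326.35876138],
       [  0.        , 309.70691629, 197.041819  ],
       [  0.        ,   0.        ,   1.        ]]), 'mount': array([[-8.63091331e-05, -9.64140463e-01, -2.65392464e-01,
         6.86367295e-02],
       [ 9.99999994e-01, -1.00016414e-04,  3.81349894e-05,
        -4.03795375e-04],
       [-6.33110889e-05, -2.65392460e-01,  9.64140466e-01,
        -1.24342271e-01],
       [ 0.00000000e+00,  0.00000000e+00,  0.00000000e+00,
         1.00000000e+00]])}
```

View pics/scene0.png

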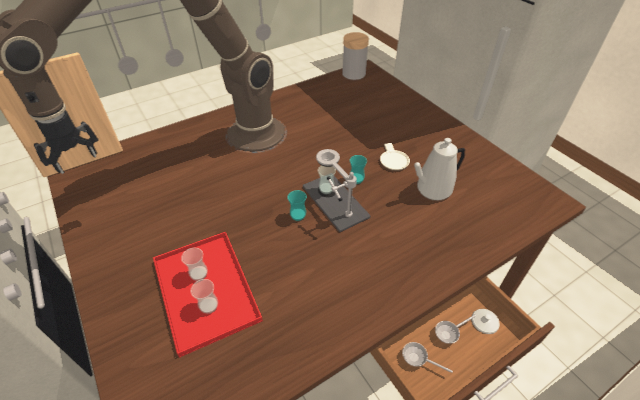

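View pics/top0.png

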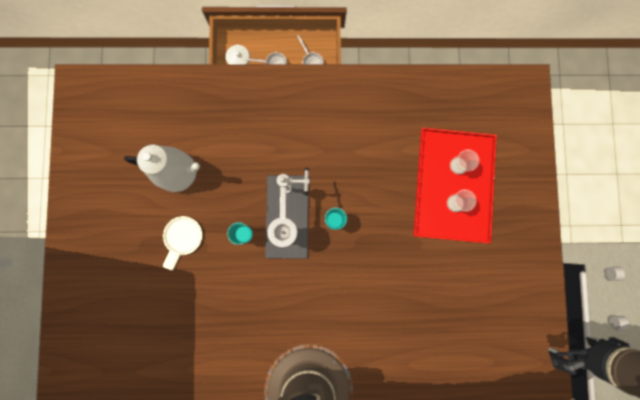

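View pics/wrist0.png

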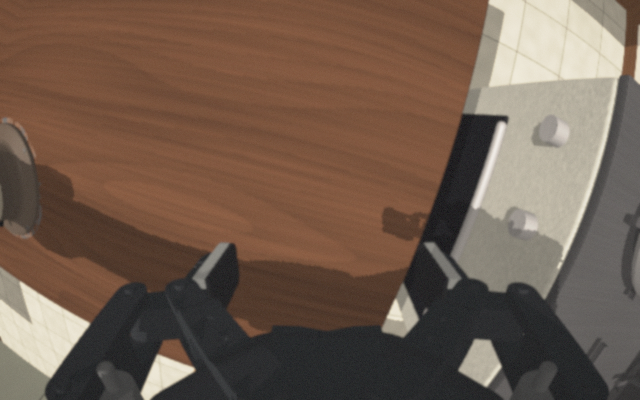

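The stand is near the middle of the table with the ring toward the robot and the T-bar toward world -y. I'll enlarge both views.

Run:
```python
import cv2
a=cv2.imread("pics/top0.png")[160:270,220:360]; cv2.imwrite("pics/topc.png",cv2.resize(a,None,fx=5,fy=5,interpolation=cv2.INTER_CUBIC))
a=cv2.imread("pics/scene0.png")[140:235,280:400]; cv2.imwrite("pics/scenec.png",cv2.resize(a,None,fx=6,fy=6,interpolation=cv2.INTER_CUBIC))
```

```text
(no output)
```

View pics/topc.png

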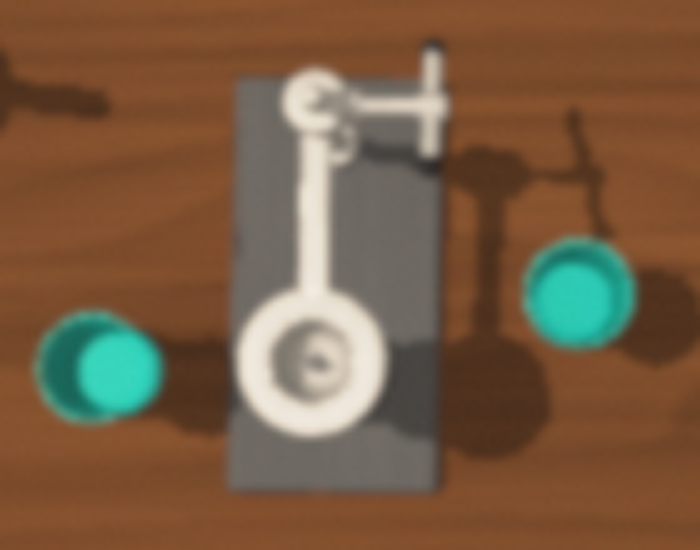

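View pics/scenec.png

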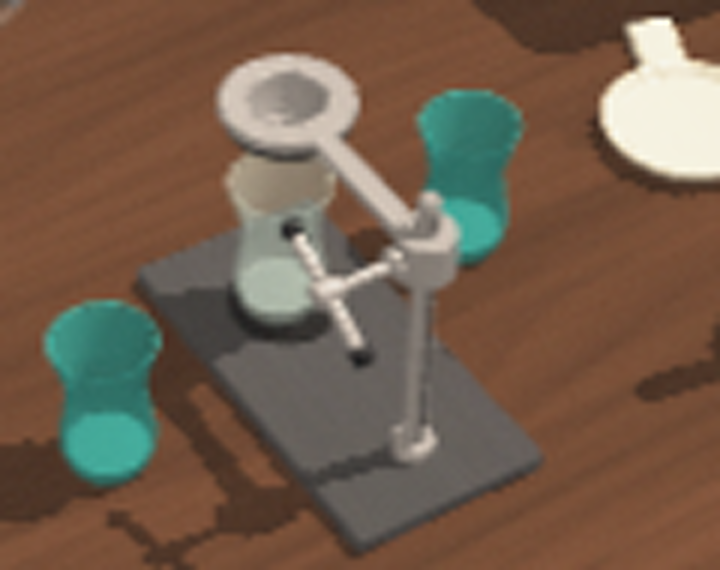

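```bash
cat > h.py <<'E'
import numpy as np, cv2
from station import arm
from scipy.optimize import least_squares
CAL={n:arm.calibration(n) for n in ("scene","top")}
def proj(n,P):
    c=CAL[n]; q=c["orientation"].T@(np.asarray(P)-c["eye"]); p=c["K"]@q; return p[:2]/p[2]
E
cat > fit.py <<'E'
from h import *
def T(u,v): return np.array([220+(u+.5)/5-.5,160+(v+.5)/5-.5])
def S(u,v): return np.array([280+(u+.5)/6-.5,140+(v+.5)/6-.5])
obs=lambda p:[]
def model(p):
    x,y,yaw,zc,zr,th,gx,gy=p
    R=np.array([[np.cos(yaw),-np.sin(yaw)],[np.sin(yaw),np.cos(yaw)]])
    def W(a,b,z): return np.r_[R@[a,b]+[x,y],z]
    f=lambda s:W(s*-.036*np.cos(th),-.058,zc+s*.036*np.sin(th))
    return {"c1":W(.04,.06,.012),"c2":W(-.2,.06,.012),"c3":W(-.2,-.06,.012),"c4":W(.04,-.06,.012),
     "col":W(0,0,.197),"base":W(0,0,.014),"ring":W(-.13,0,zr),"hub":W(0,-.058,zc),"bf":f(1),"bb":f(-1),"rim":np.array([gx,gy,.104]),"W":W}
O=[("top","c1",T(237,77)),("top","c2",T(228,490)),("top","c3",T(438,492)),("top","c4",T(442,78)),
("top","ring",T(312,363)),("top","hub",T(432,105)),("top","bf",T(432,163)),("top","bb",T(432,49)),
("scene","c1",S(541,457)),("scene","c2",S(335,205)) if 0 else ("scene","c3",S(137,270)),("scene","c4",S(360,540)),
("scene","col",S(430,199)),("scene","ring",S(289,101)),("scene","hub",S(328,290)),("scene","bf",S(293,229)),("scene","bb",S(360,356)),("scene","rim",S(281,183))]
def res(p):
    m=model(p); return np.concatenate([proj(n,m[k])-o for n,k,o in O]+[[0]])
r=least_squares(res,[.53,.09,0,.15,.16,.5,.4,.09],loss="soft_l1")
print(r.x.round(4)); m=model(r.x)
for n,k,o in O: print(n,k,m[k].round(4),(proj(n,m[k])-o).round(2))
W=m["W"]; print("glass rim in stand", W(-.13,0,.104))
E
python3 fit.py
```

```text
[ 0.5674  0.0554 -0.0201  0.1611  0.1616  0.4803  0.4362  0.0551]
top c1 [0.6086 0.1146 0.012 ] [-0.17 -0.41]
top c2 [0.3686 0.1194 0.012 ] [-0.24  0.16]
top c3 [ 0.3662 -0.0005  0.012 ] [-0.1   0.04]
top c4 [ 0.6062 -0.0054  0.012 ] [ 0.11 -0.11]
top ring [0.4374 0.058  0.1616] [ 0.25 -0.59]
top hub [ 0.5662 -0.0026  0.1611] [0.07 0.03]
top bf [ 0.5343 -0.0019  0.1777] [-0.25  0.03]
top bb [ 0.5981 -0.0032  0.1444] [0.37 0.05]
scene c1 [0.6086 0.1146 0.012 ] [ 0.97 -0.62]
scene c3 [ 0.3662 -0.0005  0.012 ] [-0.63 -0.54]
scene c4 [ 0.6062 -0.0054  0.012 ] [-0.23  0.5 ]
scene col [0.5674 0.0554 0.197 ] [-0.04 -0.7 ]
scene ring [0.4374 0.058  0.1616] [-0.2  -0.01]
scene hub [ 0.5662 -0.0026  0.1611] [-0.22  0.23]
scene bf [ 0.5343 -0.0019  0.1777] [-0.09 -0.21]
scene bb [ 0.5981 -0.0032  0.1444] [ 0.23 -0.04]
scene rim [0.4362 0.0551 0.104 ] [0. 0.]
glass rim in stand [0.43741947 0.05804187 0.104     ]
```

```bash
cat > d.py <<'E'
import sys; from h import *
s=arm.state(); t=np.array([float(a) for a in sys.argv[1:4]]); R=s["ee_rot"]
yaw=np.degrees(np.arctan2(R[1,0],R[0,0]))
print("t",s["clock"],"pos",s["tool_pos"].round(4),"yaw",yaw.round(2),"z",R[:,2].round(3),"F",s["force"].round(2),"g",s["grip_width"])
print("travel",(R.T@(t-s["tool_pos"])/.1).round(3))
E
python3 -m crank '{"turn":[[0,0,0.09],[0,0,0.18],[0,0,0.18]],"travel":[[0,0,0],[0,0,0],[0,0,0]],"fingers":[0,0,0]}' 40
python3 d.py 0.534 -0.009 0.23
```

```text
clock: 0.45
tool_pos: [0.1647, -0.6027, 0.248]
ee_rot: [[1.0, -0.018, -0.0], [-0.018, -1.0, 0.001], [-0.0, -0.001, -1.0]]
force: [0.2, 0.3, 0.3]
grip_width: 0.0439
t 0.45 pos [ 0.1647 -0.6027  0.248 ] yaw -1.03 z [-0.     0.001 -1.   ] F [0.24 0.34 0.32] g 0.0439280294282557
travel [ 3.585 -6.003  0.181]
```

```bash
python3 -m crank '{"turn":[[0,0,0],[0,0,0],[0,0,0]],"travel":[[0.2,-0.33,0],[0.4,-0.66,0],[0.6,-1,0]],"fingers":[0,0,0]}'
python3 -m crank '{"turn":[[0,0,0],[0,0,0],[0,0,0]],"travel":[[0.2,-0.33,0],[0.4,-0.66,0],[0.6,-1,0]],"fingers":[0,0,0]}'
python3 -m crank '{"turn":[[0,0,0],[0,0,0],[0,0,0]],"travel":[[0.2,-0.33,0],[0.4,-0.66,0],[0.6,-1,0]],"fingers":[0,0,0]}'
python3 -m crank '{"turn":[[0,0,0],[0,0,0],[0,0,0]],"travel":[[0.2,-0.33,0],[0.4,-0.66,0],[0.6,-1,0]],"fingers":[0,0,0]}'
python3 -m crank '{"turn":[[0,0,0],[0,0,0],[0,0,0]],"travel":[[0.2,-0.33,0],[0.4,-0.66,0],[0.6,-1,0]],"fingers":[0,0,0]}'
python3 d.py 0.534 -0.009 0.23
```

```text
clock: 0.75
tool_pos: [0.2268, -0.5027, 0.248]
ee_rot: [[1.0, -0.012, -0.0], [-0.012, -1.0, 0.0], [-0.0, -0.0, -1.0]]
force: [1.2, 0.5, 0.4]
grip_width: 0.0003
clock: 1.05
tool_pos: [0.2885, -0.4034, 0.2483]
ee_rot: [[1.0, -0.011, -0.0], [-0.011, -1.0, -0.0], [-0.0, 0.0, -1.0]]
force: [0.5, -0.1, -0.2]
grip_width: 0.0002
clock: 1.35
tool_pos: [0.3501, -0.3044, 0.2484]
ee_rot: [[1.0, -0.011, 0.0], [-0.011, -1.0, -0.001], [0.0, 0.001, -1.0]]
force: [0.8, -0.7, -0.7]
grip_width: 0.0002
clock: 1.65
tool_pos: [0.4117, -0.2054, 0.2485]
ee_rot: [[1.0, -0.011, 0.0], [-0.011, -1.0, -0.001], [0.0, 0.001, -1.0]]
force: [-0.3, -1.6, -0.2]
grip_width: -0.0004
clock: 1.95
tool_pos: [0.4733, -0.1064, 0.2484]
ee_rot: [[1.0, -0.011, 0.0], [-0.011, -1.0, -0.0], [0.0, 0.0, -1.0]]
force: [0.3, -1.5, -0.2]
grip_width: -0.0003
t 1.95 pos [ 0.4733 -0.1064  0.2484] yaw -0.66 z [ 0. -0. -1.] F [ 0.26 -1.49 -0.22] g -0.00026015444482956713
travel [ 0.596 -0.981  0.184]
```

```bash
python3 -m crank '{"turn":[[0,0,0],[0,0,0],[0,0,0]],"travel":[[0.2,-0.33,0],[0.4,-0.66,0],[0.55,-0.99,0.2]],"fingers":[0,0,0]}'
python3 - <<'E'
from h import *
for n in ("scene","wrist"): cv2.imwrite(f"pics/{n}1.png",arm.get_image(n))
a=cv2.imread("pics/scene1.png")[110:235,260:400]; cv2.imwrite("pics/scene1c.png",cv2.resize(a,None,fx=5,fy=5,interpolation=cv2.INTER_CUBIC))
E
python3 d.py 0.529 -0.006 0.207
```

```text
clock: 2.25
tool_pos: [0.5318, -0.0081, 0.2303]
ee_rot: [[1.0, -0.011, 0.005], [-0.011, -1.0, -0.0], [0.005, 0.0, -1.0]]
force: [2.0, -0.1, -0.1]
grip_width: 0.0001
t 2.35 pos [ 0.5295 -0.0041  0.2263] yaw -0.26 z [-0.002  0.003 -1.   ] F [-0.73 -0.2  -0.3 ] g -0.0001787255538459711
travel [-0.005  0.02   0.193]
```

View pics/scene1c.png

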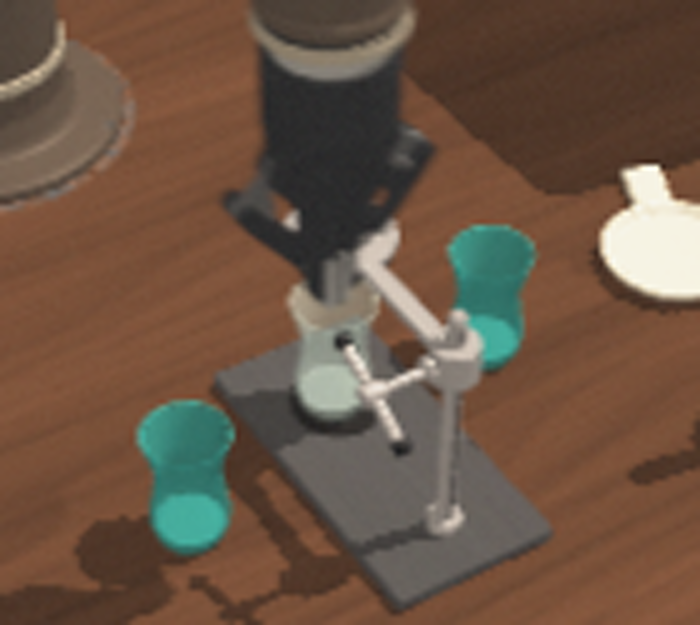

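View pics/wrist1.png

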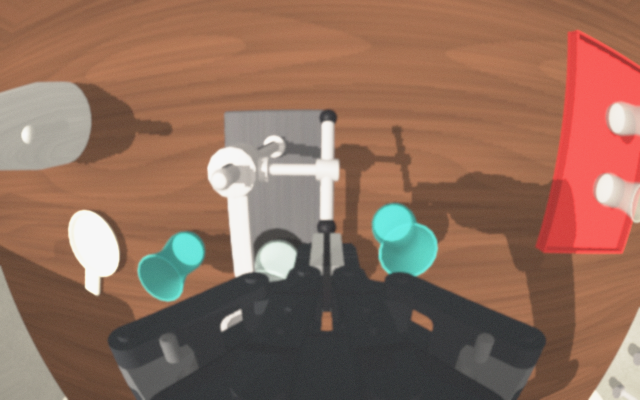

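The fingertips are over the front ball (wrist view: finger centre ~326 px, bar at 327 px). Next I press down slowly.

```bash
python3 -m crank '{"turn":[[0,0,0],[0,0,0],[0,0,0],[0,0,0],[0,0,0]],"travel":[[0,0.02,0.08],[0,0.02,0.16],[0,0.02,0.2],[0,0.02,0.24],[0,0.02,0.28]],"fingers":[0,0,0,0,0]}'
python3 -m crank '{"turn":[[0,0,0],[0,0,0],[0,0,0],[0,0,0],[0,0,0]],"travel":[[0,0,0.03],[0,0,0.06],[0,0,0.09],[0,0,0.12],[0,0,0.12]],"fingers":[0,0,0,0,0]}'
python3 d.py 0.529 -0.006 0.167
```

```text
clock: 2.85
tool_pos: [0.5292, -0.0123, 0.2002]
ee_rot: [[1.0, -0.017, 0.0], [-0.017, -1.0, -0.0], [0.0, 0.0, -1.0]]
force: [-0.6, -0.0, 0.2]
grip_width: -0.0
clock: 3.35
tool_pos: [0.5289, -0.012, 0.1878]
ee_rot: [[1.0, -0.016, -0.001], [-0.016, -1.0, -0.0], [-0.001, 0.0, -1.0]]
force: [-0.5, -1.3, 0.2]
grip_width: 0.0
t 3.35 pos [ 0.5289 -0.012   0.1878] yaw -0.93 z [-0.001 -0.    -1.   ] F [-0.48 -1.27  0.21] g 6.82610785510852e-06
travel [-0.    -0.06   0.208]
```

```bash
cat > look.py <<'E'
import sys; from h import *
k=sys.argv[1]
cv2.imwrite(f"pics/w{k}.png",arm.get_image("wrist"))
a=arm.get_image("scene"); cv2.imwrite(f"pics/s{k}.png",cv2.resize(a[130:230,280:400],None,fx=6,fy=6,interpolation=cv2.INTER_CUBIC))
E
python3 look.py 2
```

```text
(no output)
```

View pics/s2.png

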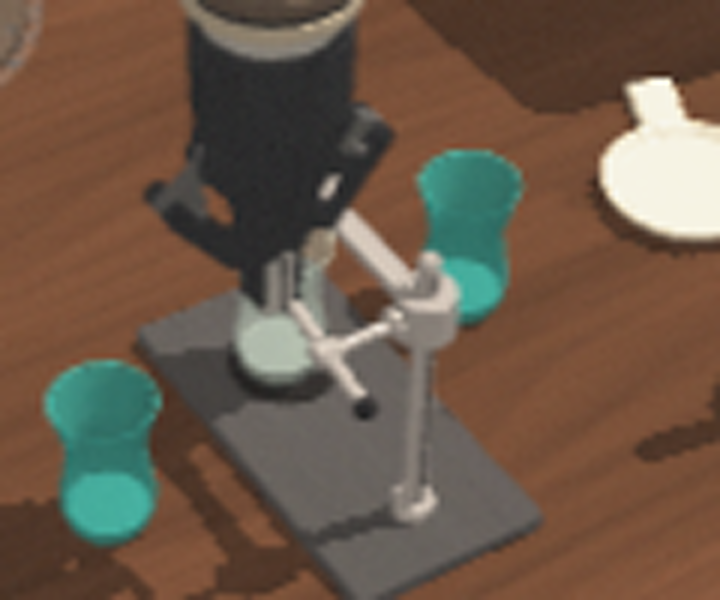

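View pics/w2.png

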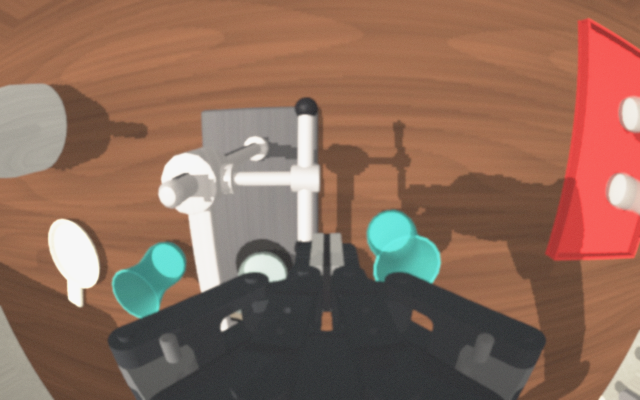

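The fingers missed the ball: they came down beside it, with the bar ~20 px to their left in the wrist view. I'll raise, shift 9 mm toward +y, and retry.

```bash
python3 -m crank '{"turn":[[0,0,0],[0,0,0],[0,0,0],[0,0,0]],"travel":[[0,0,-0.15],[0,0,-0.28],[0,-0.09,-0.28],[0,-0.09,-0.28]],"fingers":[0,0,0,0]}'
python3 look.py 3
python3 d.py 0.529 -0.003 0.167
```

```text
clock: 3.85
tool_pos: [0.5297, -0.0007, 0.2167]
ee_rot: [[1.0, -0.014, 0.001], [-0.014, -1.0, 0.001], [0.001, -0.001, -1.0]]
force: [-0.0, 0.6, 1.2]
grip_width: 0.0002
t 3.95 pos [ 0.5291 -0.002   0.2159] yaw -0.85 z [-0.  0. -1.] F [ 0.25 -0.36 -0.28] g -0.00013157575407942088
travel [-0.001  0.01   0.489]
```

View pics/w3.png

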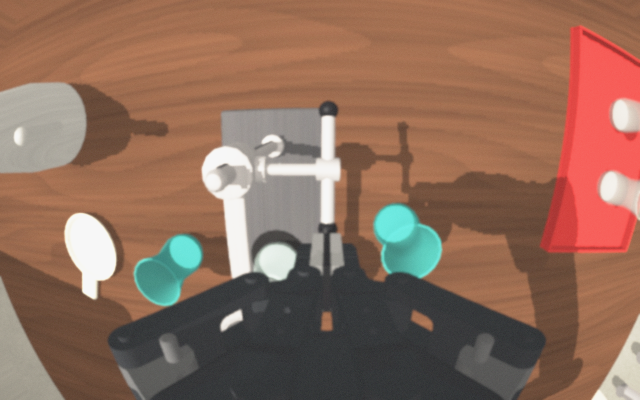

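```bash
python3 -m crank '{"turn":[[0,0,0],[0,0,0],[0,0,0],[0,0,0],[0,0,0]],"travel":[[0,0.01,0.06],[0,0.01,0.12],[0,0.01,0.15],[0,0.01,0.18],[0,0.01,0.18]],"fingers":[0,0,0,0,0]}'
python3 -m crank '{"turn":[[0,0,0],[0,0,0],[0,0,0],[0,0,0],[0,0,0]],"travel":[[0,0,0.03],[0,0,0.06],[0,0,0.09],[0,0,0.12],[0,0,0.12]],"fingers":[0,0,0,0,0]}'
python3 look.py 4
python3 d.py 0.529 -0.003 0.167
```

```text
clock: 4.45
tool_pos: [0.5291, -0.0037, 0.1976]
ee_rot: [[1.0, -0.016, -0.001], [-0.016, -1.0, 0.0], [-0.001, -0.0, -1.0]]
force: [0.1, 0.3, 0.7]
grip_width: -0.0003
clock: 4.95
tool_pos: [0.5291, -0.0037, 0.1859]
ee_rot: [[1.0, -0.016, -0.001], [-0.016, -1.0, -0.0], [-0.001, 0.0, -1.0]]
force: [-0.4, 0.5, 0.3]
grip_width: 0.0
t 5.05 pos [ 0.5294 -0.0036  0.1862] yaw -0.91 z [ 0.  0. -1.] F [ 0.29  0.51 -0.35] g 4.466321629582774e-05
travel [-0.004 -0.006  0.192]
```

View pics/s4.png

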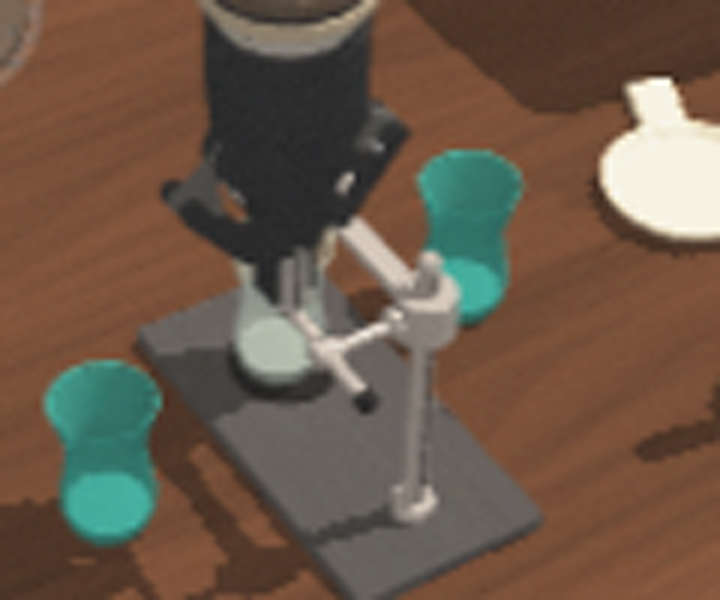

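View pics/w4.png

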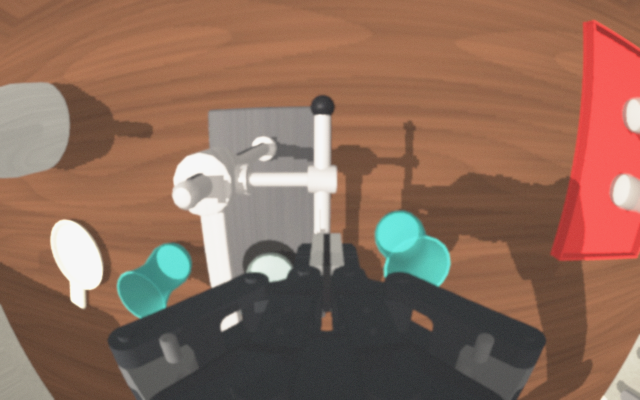

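```bash
cat > ang.py <<'E'
# screw angle from crop pixels of back ball (6x crop origin 280,130), hub z
import sys; from h import *
u,v=float(sys.argv[1]),float(sys.argv[2]); zc=float(sys.argv[3]) if len(sys.argv)>3 else .1611
for s in np.arange(-.15,1.26,.1):
    th=.55-s; P=[.5662+.036*np.cos(th),-.0030,zc-.036*np.sin(th)]
    p=proj("scene",P); q=((p+.5-[280,130])*6-.5); print(round(s,2),q.round(0),round(float(np.hypot(*(q-[u,v]))),1))
E
python3 ang.py 367 399
```

```text
-0.15 [356. 419.] 23.0
-0.05 [359. 418.] 20.6
0.05 [361. 416.] 17.9
0.15 [363. 413.] 14.8
0.25 [365. 410.] 11.2
0.35 [366. 406.] 7.2
0.45 [367. 402.] 2.6
0.55 [368. 397.] 2.4
0.65 [368. 391.] 7.9
0.75 [367. 385.] 13.8
0.85 [366. 379.] 20.1
0.95 [365. 372.] 26.7
1.05 [364. 366.] 33.6
1.15 [361. 359.] 40.8
1.25 [359. 352.] 48.1
```

The bar is already level (screw ≈ 0.5), so it is turning under the fingers. I'll keep pressing.

```bash
python3 -m crank '{"turn":[[0,0,0],[0,0,0],[0,0,0],[0,0,0],[0,0,0]],"travel":[[0,0,0.04],[0,0,0.08],[0,0,0.12],[0,0,0.16],[0,0,0.2]],"fingers":[0,0,0,0,0]}'
python3 -m crank '{"turn":[[0,0,0],[0,0,0]],"travel":[[0,0,0],[0,0,0.0]],"fingers":[0,0]}'
python3 look.py 5
python3 d.py 0.529 -0.003 0.167
```

```text
clock: 5.55
tool_pos: [0.5297, -0.0036, 0.1661]
ee_rot: [[1.0, -0.016, 0.001], [-0.016, -1.0, 0.0], [0.001, -0.0, -1.0]]
force: [0.0, 0.2, 1.9]
grip_width: -0.0003
clock: 5.75
tool_pos: [0.5291, -0.0036, 0.166]
ee_rot: [[1.0, -0.016, -0.001], [-0.016, -1.0, 0.0], [-0.001, -0.0, -1.0]]
force: [-0.3, -0.2, -0.1]
grip_width: 0.0002
t 5.85 pos [ 0.5293 -0.0036  0.1662] yaw -0.91 z [-0. -0. -1.] F [-0.23 -0.64 -0.33] g -6.278259458011217e-05
travel [-0.003 -0.006 -0.008]
```

View pics/s5.png

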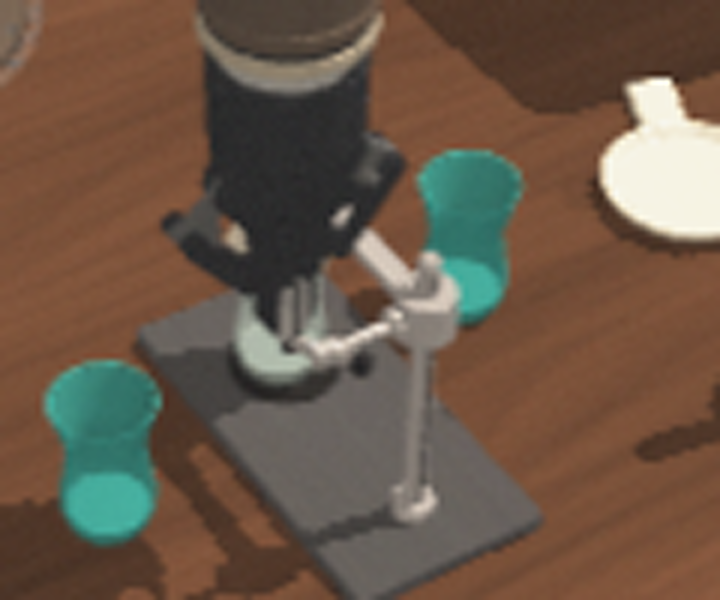

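Screw ≈ 1.1 rad (back ball at (363,363)) and the collar hasn't moved. Next I go over the push spot.

```bash
python3 -m crank '{"turn":[[0,0,0],[0,0,0],[0,0,0],[0,0,0],[0,0,0]],"travel":[[0,0,-0.25],[0,0,-0.5],[-0.15,-0.3,-0.5],[-0.3,-0.6,-0.5],[-0.3,-0.6,-0.5]],"fingers":[0,0,0,0,0]}'
python3 look.py 6
python3 d.py 0.500 0.057 0.184
```

```text
clock: 6.35
tool_pos: [0.4986, 0.0612, 0.2169]
ee_rot: [[1.0, -0.01, 0.0], [-0.01, -1.0, 0.002], [0.0, -0.002, -1.0]]
force: [0.4, 0.3, -0.4]
grip_width: 0.0
t 6.45 pos [0.5002 0.0573 0.2166] yaw -0.81 z [ 0. -0. -1.] F [ 0.37 -0.46 -0.31] g 2.289383664116183e-05
travel [-0.002  0.003  0.326]
```

View pics/s6.png

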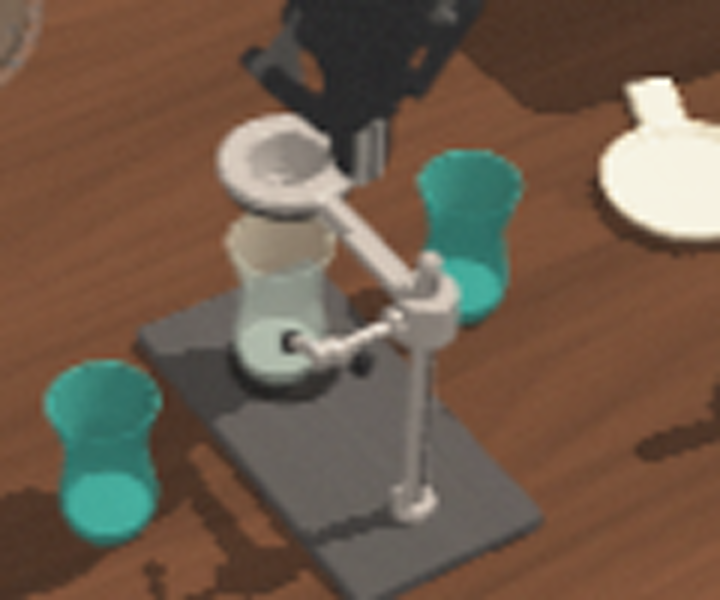

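View pics/w6.png

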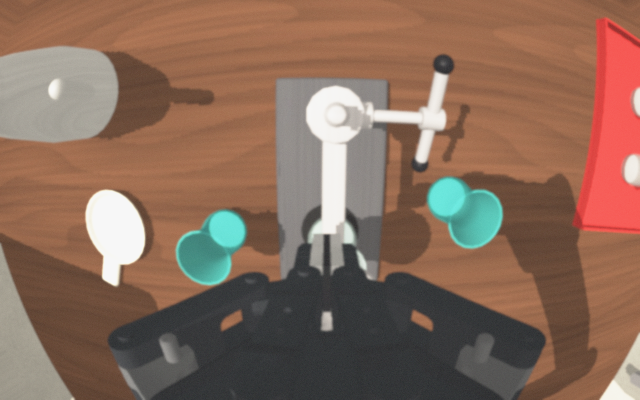

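```bash
python3 -m crank '{"turn":[[0,0,0],[0,0,0],[0,0,0],[0,0,0],[0,0,0]],"travel":[[0,-0.02,0.12],[0,-0.02,0.24],[0,-0.02,0.3],[0,-0.02,0.34],[0,-0.02,0.38]],"fingers":[0,0,0,0,0]}'
python3 -m crank '{"turn":[[0,0,0],[0,0,0],[0,0,0],[0,0,0],[0,0,0]],"travel":[[0,0,0.03],[0,0,0.06],[0,0,0.09],[0,0,0.12],[0,0,0.15]],"fingers":[0,0,0,0,0]}'
python3 -m crank '{"turn":[[0,0,0],[0,0,0],[0,0,0],[0,0,0],[0,0,0]],"travel":[[0,0,0.02],[0,0,0.04],[0,0,0.06],[0,0,0.08],[0,0,0.08]],"fingers":[0,0,0,0,0]}'
python3 look.py 7
python3 d.py 0.500 0.057 0.146
```

```text
clock: 6.95
tool_pos: [0.4999, 0.0583, 0.1777]
ee_rot: [[1.0, -0.016, -0.002], [-0.016, -1.0, -0.001], [-0.002, 0.001, -1.0]]
force: [-2.5, -1.6, 4.0]
grip_width: 0.0002
clock: 7.45
tool_pos: [0.5004, 0.0586, 0.1632]
ee_rot: [[1.0, -0.016, 0.0], [-0.016, -1.0, -0.0], [0.0, 0.0, -1.0]]
force: [-1.7, -2.8, 4.3]
grip_width: 0.0
clock: 7.95
tool_pos: [0.5005, 0.0592, 0.155]
ee_rot: [[1.0, -0.016, 0.0], [-0.016, -1.0, 0.001], [0.0, -0.001, -1.0]]
force: [0.0, -0.1, -0.3]
grip_width: -0.0
t 8.05 pos [0.5005 0.0595 0.1551] yaw -0.89 z [ 0.     0.001 -1.   ] F [ 0.03 -0.36  0.57] g 0.0003327451668945841
travel [-0.005  0.026  0.091]
```

View pics/s7.png

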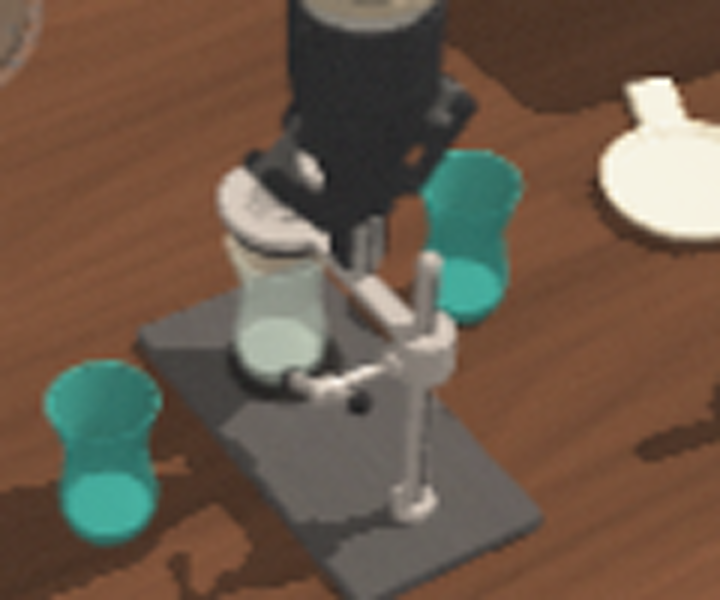

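The collar is sliding freely: about 4 N while moving, and it holds when stopped. I'll go on to about 6 mm before the earliest contact, then measure the gap.

```bash
python3 -m crank '{"turn":[[0,0,0],[0,0,0],[0,0,0],[0,0,0],[0,0,0]],"travel":[[0,0.02,0.02],[0,0.02,0.04],[0,0.02,0.06],[0,0.02,0.08],[0,0.02,0.08]],"fingers":[0,0,0,0,0]}'
python3 look.py 8
python3 - <<'E'
from h import *
a=arm.get_image("scene"); cv2.imwrite("pics/s8b.png",cv2.resize(a[150:205,305:375],None,fx=10,fy=10,interpolation=cv2.INTER_CUBIC))
E
python3 d.py 0.500 0.057 0.146
```

```text
clock: 8.55
tool_pos: [0.5004, 0.0569, 0.1471]
ee_rot: [[1.0, -0.016, 0.0], [-0.016, -1.0, -0.0], [0.0, 0.0, -1.0]]
force: [0.2, 0.6, 2.3]
grip_width: 0.0003
t 8.7 pos [0.5002 0.0565 0.1471] yaw -0.93 z [-0. -0. -1.] F [0.99 1.14 1.2 ] g -0.00030050968783898864
travel [-0.002 -0.005  0.011]
```

View pics/s8b.png

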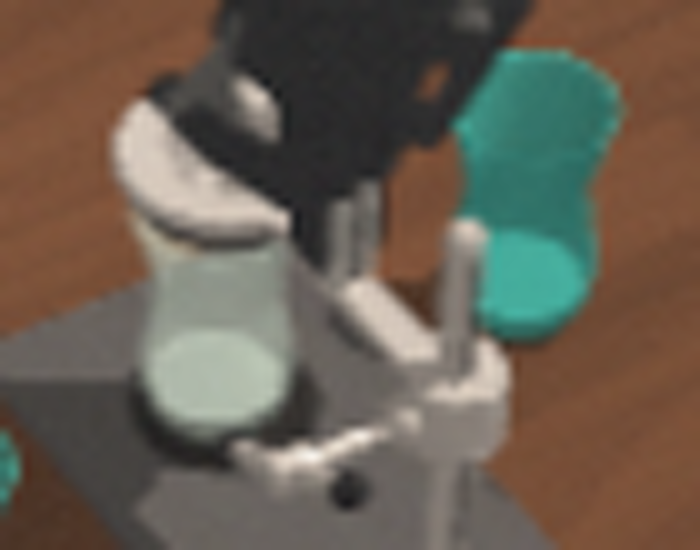

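View pics/w8.png

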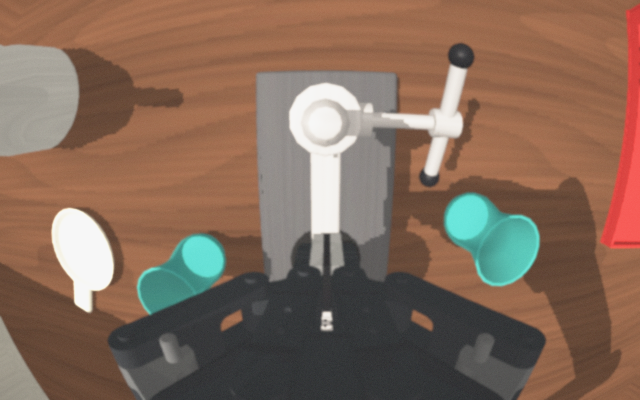

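```bash
cat > chk.py <<'E'
import sys
from station import arm
s=arm.state(); print("CHK",round(s["tool_pos"][2],5),round(s["force"][2],2)); sys.exit(1 if s["force"][2]>float(sys.argv[1]) else 0)
E
python3 -m crank '{"turn":[[0,0,0],[0,0,0],[0,0,0]],"travel":[[0,0,0.01],[0,0,0.02],[0,0,0.03]],"fingers":[0,0,0]}' >/dev/null && python3 chk.py 5.2 &&
python3 -m crank '{"turn":[[0,0,0],[0,0,0]],"travel":[[0,0,0.003],[0,0,0.006]],"fingers":[0,0]}' >/dev/null && python3 chk.py 5.2 &&
python3 -m crank '{"turn":[[0,0,0],[0,0,0]],"travel":[[0,0,0.003],[0,0,0.006]],"fingers":[0,0]}' >/dev/null && python3 chk.py 5.2 &&
python3 -m crank '{"turn":[[0,0,0],[0,0,0]],"travel":[[0,0,0.003],[0,0,0.006]],"fingers":[0,0]}' >/dev/null && python3 chk.py 5.2 &&
python3 -m crank '{"turn":[[0,0,0],[0,0,0]],"travel":[[0,0,0.003],[0,0,0.006]],"fingers":[0,0]}' >/dev/null && python3 chk.py 5.2
```

```text
CHK 0.14419 3.96
CHK 0.1436 3.64
CHK 0.143 3.69
CHK 0.1424 3.08
CHK 0.1418 2.74
```

```bash
python3 -m crank '{"turn":[[0,0,0],[0,0,0]],"travel":[[0,0,0.003],[0,0,0.006]],"fingers":[0,0]}' >/dev/null && python3 chk.py 4.8 &&
python3 -m crank '{"turn":[[0,0,0],[0,0,0]],"travel":[[0,0,0.003],[0,0,0.006]],"fingers":[0,0]}' >/dev/null && python3 chk.py 4.8 &&
python3 -m crank '{"turn":[[0,0,0],[0,0,0]],"travel":[[0,0,0.003],[0,0,0.006]],"fingers":[0,0]}' >/dev/null && python3 chk.py 4.8 &&
python3 -m crank '{"turn":[[0,0,0],[0,0,0]],"travel":[[0,0,0.003],[0,0,0.006]],"fingers":[0,0]}' >/dev/null && python3 chk.py 4.8 &&
python3 -m crank '{"turn":[[0,0,0],[0,0,0]],"travel":[[0,0,0.003],[0,0,0.006]],"fingers":[0,0]}' >/dev/null && python3 chk.py 4.8 &&
python3 -m crank '{"turn":[[0,0,0],[0,0,0]],"travel":[[0,0,0.003],[0,0,0.006]],"fingers":[0,0]}' >/dev/null && python3 chk.py 4.8
```

```text
CHK 0.14127 3.29
CHK 0.14065 3.22
CHK 0.14009 4.52
CHK 0.13947 3.68
CHK 0.13889 3.35
CHK 0.13827 2.87
```

```bash
python3 d.py 0.500 0.057 0.130
```

```text
t 11.0 pos [0.5003 0.0569 0.1383] yaw -0.91 z [ 0.  0. -1.] F [-0.62 -3.08  2.87] g -0.000396762697046157
travel [-0.003 -0.001  0.083]
```

```bash
python3 -m crank '{"turn":[[0,0,0],[0,0,0]],"travel":[[0,0,0.003],[0,0,0.005]],"fingers":[0,0]}' >/dev/null && python3 chk.py 4.9 &&
python3 -m crank '{"turn":[[0,0,0],[0,0,0]],"travel":[[0,0,0.003],[0,0,0.005]],"fingers":[0,0]}' >/dev/null && python3 chk.py 4.9 &&
python3 -m crank '{"turn":[[0,0,0],[0,0,0]],"travel":[[0,0,0.003],[0,0,0.005]],"fingers":[0,0]}' >/dev/null && python3 chk.py 4.9 &&
python3 -m crank '{"turn":[[0,0,0],[0,0,0]],"travel":[[0,0,0.003],[0,0,0.005]],"fingers":[0,0]}' >/dev/null && python3 chk.py 4.9 &&
python3 -m crank '{"turn":[[0,0,0],[0,0,0]],"travel":[[0,0,0.003],[0,0,0.005]],"fingers":[0,0]}' >/dev/null && python3 chk.py 4.9 &&
python3 -m crank '{"turn":[[0,0,0],[0,0,0]],"travel":[[0,0,0.003],[0,0,0.005]],"fingers":[0,0]}' >/dev/null && python3 chk.py 4.9 &&
python3 -m crank '{"turn":[[0,0,0],[0,0,0]],"travel":[[0,0,0.003],[0,0,0.005]],"fingers":[0,0]}' >/dev/null && python3 chk.py 4.9 &&
python3 -m crank '{"turn":[[0,0,0],[0,0,0]],"travel":[[0,0,0.003],[0,0,0.005]],"fingers":[0,0]}' >/dev/null && python3 chk.py 4.9
```

```text
CHK 0.13777 3.98
CHK 0.13725 3.12
CHK 0.13679 3.44
CHK 0.13626 3.67
CHK 0.13578 3.98
CHK 0.13547 7.38
```

```bash
python3 -m crank '{"turn":[[0,0,0]],"travel":[[0,0,0]],"fingers":[0]}' >/dev/null ; python3 chk.py 4.9
python3 -m crank '{"turn":[[0,0,0]],"travel":[[0,0,0]],"fingers":[0]}' >/dev/null ; python3 chk.py 4.9
```

```text
CHK 0.13548 6.9
CHK 0.13548 5.8
```

The lip is on the rim: force stepped from 4 to 7.4 N and holds at 5.8 N static. I'll retract straight up now and turn the wrist 90° to keep the gripper body clear of the column.

```bash
python3 -m crank '{"turn":[[0,0,0],[0,0,0],[0,0,0],[0,0,0]],"travel":[[0,0,-0.1],[0,0,-0.4],[0,0,-0.8],[0,0,-0.85]],"fingers":[0,0,0,0]}'
python3 look.py 9
python3 -c "
from station import arm; print(arm.state()['joints'].round(2))"
python3 d.py 0.598 -0.007 0.20
```

```text
clock: 12.8
tool_pos: [0.5026, 0.0582, 0.225]
ee_rot: [[1.0, -0.015, 0.007], [-0.015, -1.0, 0.002], [0.007, -0.002, -1.0]]
force: [0.8, -1.1, 0.3]
grip_width: -0.0001
[ 0.16  0.27 -0.43  1.9   0.13  1.   -1.92]
t 12.9 pos [0.5011 0.0574 0.2218] yaw -0.9 z [ 0.003  0.001 -1.   ] F [ 0.28 -0.34 -0.11] g 0.0003920527030571106
travel [0.978 0.629 0.221]
```

View pics/s9.png

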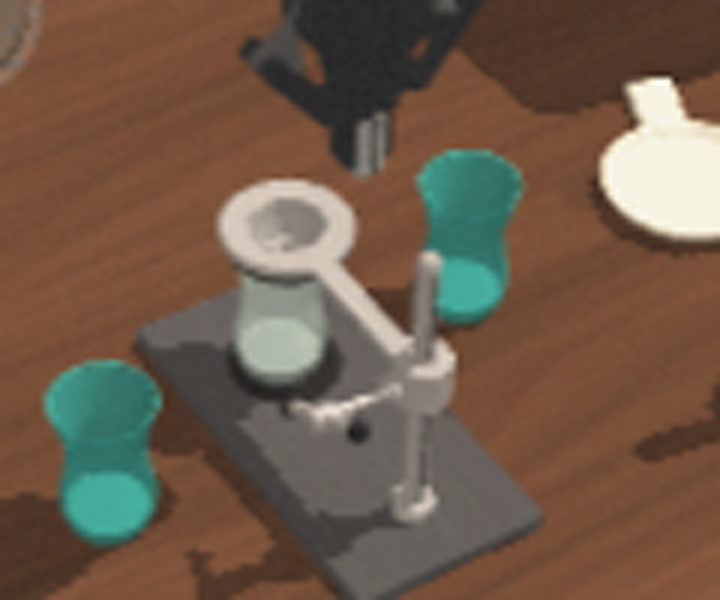

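```bash
python3 -m crank '{"turn":[[0,0,-0.09],[0,0,-0.18],[0,0,-0.27],[0,0,-0.36],[0,0,-0.45]],"travel":[[0,0,-0.25],[0,0.3,-0.25],[0.3,0.6,-0.25],[0.6,0.64,-0.25],[0.95,0.64,-0.25]],"fingers":[0,0,0,0,0]}'
python3 -m crank '{"turn":[[0,0,-0.09],[0,0,-0.18],[0,0,-0.27],[0,0,-0.36],[0,0,-0.45]],"travel":[[0,0,0],[0,0,0],[0,0,0],[0,0,0],[0,0,0]],"fingers":[0,0,0,0,0]}'
python3 -m crank '{"turn":[[0,0,-0.09],[0,0,-0.1]],"travel":[[0,0,0],[0,0,0]],"fingers":[0,0]}'
python3 look.py 10
python3 d.py 0.600 -0.007 0.17
```

```text
clock: 13.4
tool_pos: [0.5944, -0.0106, 0.2438]
ee_rot: [[0.769, 0.64, -0.002], [0.64, -0.769, -0.001], [-0.002, -0.001, -1.0]]
force: [0.2, 0.3, -0.1]
grip_width: -0.0
clock: 13.9
tool_pos: [0.5936, -0.0084, 0.2435]
ee_rot: [[0.166, 0.986, -0.003], [0.986, -0.166, 0.001], [0.0, -0.003, -1.0]]
force: [-0.1, -0.3, -1.2]
grip_width: 0.0
clock: 14.1
tool_pos: [0.5936, -0.0085, 0.2436]
ee_rot: [[0.013, 1.0, -0.002], [1.0, -0.013, 0.001], [0.001, -0.002, -1.0]]
force: [0.4, -0.3, -0.1]
grip_width: 0.0001
t 14.2 pos [ 0.5938 -0.0086  0.2441] yaw 88.91 z [-0.002  0.001 -1.   ] F [-1.06  0.07 -1.38] g 6.904616933442611e-05
travel [0.017 0.063 0.741]
```

View pics/w10.png

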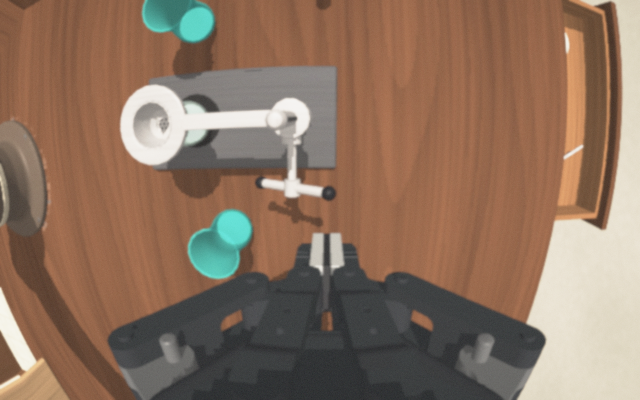

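View pics/s10.png

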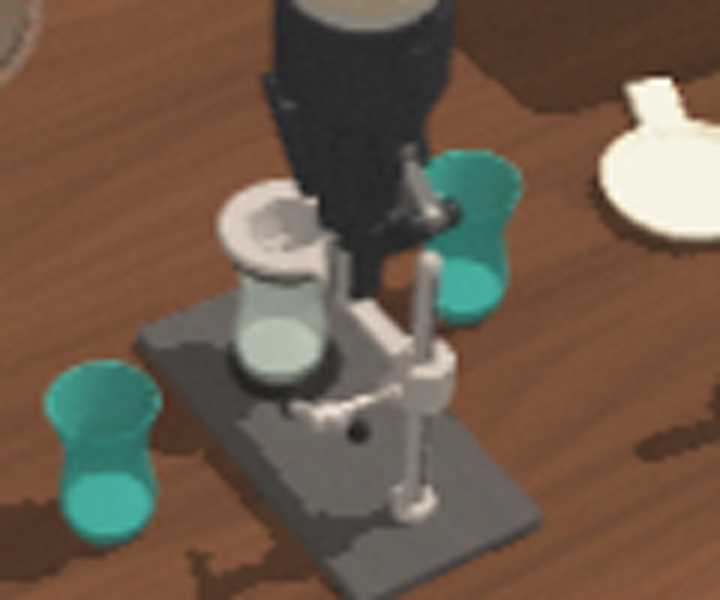

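```bash
python3 -m crank '{"turn":[[0,0,0.01],[0,0,0.01],[0,0,0.01],[0,0,0.01],[0,0,0.01]],"travel":[[0.02,0.05,0.2],[0.02,0.05,0.4],[0.02,0.05,0.6],[0.02,0.05,0.74],[0.02,0.05,0.74]],"fingers":[0,0,0,0,0]}'
python3 look.py 11
python3 d.py 0.599 -0.006 0.16
```

```text
clock: 14.7
tool_pos: [0.598, -0.0068, 0.1691]
ee_rot: [[0.033, 0.999, -0.004], [0.999, -0.033, 0.0], [-0.0, -0.004, -1.0]]
force: [-0.4, -0.1, 0.1]
grip_width: 0.0
t 14.8 pos [ 0.5994 -0.0065  0.1715] yaw 88.14 z [-0.  0. -1.] F [ 1.07 -0.2   0.32] g 0.00015712696927814435
travel [ 0.005 -0.005  0.115]
```

View pics/w11.png

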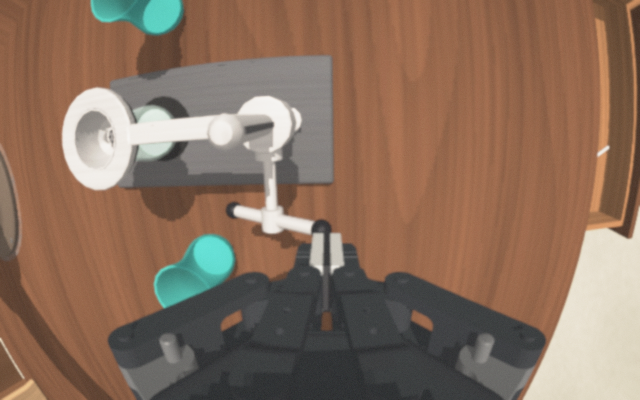

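View pics/s11.png

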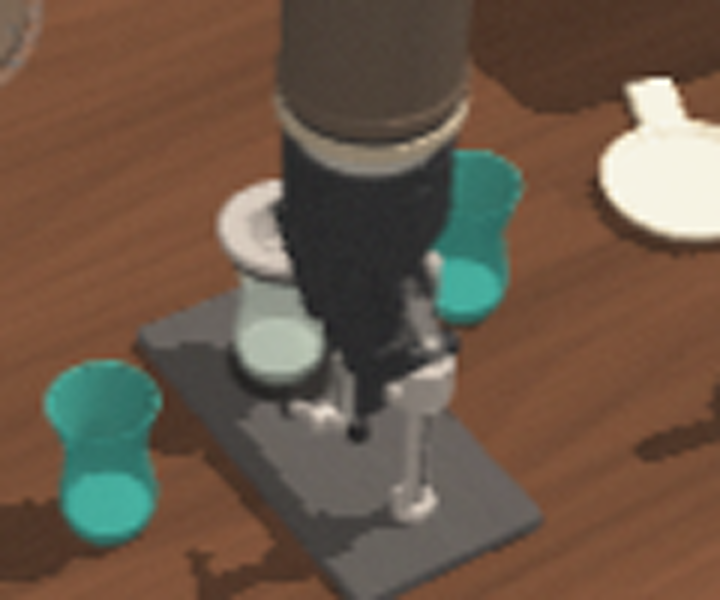

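```bash
python3 -m crank '{"turn":[[0,0,0],[0,0,0],[0,0,0],[0,0,0],[0,0,0]],"travel":[[0.02,0,0.04],[0.02,0,0.08],[0.02,0,0.1],[0.02,0,0.12],[0.02,0,0.14]],"fingers":[0,0,0,0,0]}' >/dev/null; python3 chk.py 3 &&
python3 -m crank '{"turn":[[0,0,0],[0,0,0],[0,0,0],[0,0,0]],"travel":[[0,0,0.015],[0,0,0.03],[0,0,0.045],[0,0,0.06]],"fingers":[0,0,0,0]}' >/dev/null; python3 chk.py 3 
python3 look.py 12; python3 d.py 0.599 -0.006 0.126
```

```text
CHK 0.15727 0.52
CHK 0.15158 2.46
t 15.8 pos [ 0.5994 -0.0047  0.1512] yaw 88.19 z [ 0.  0. -1.] F [ 1.45 -0.86  2.39] g -0.00014635787738569948
travel [-0.013 -0.003  0.252]
```

View pics/w12.png

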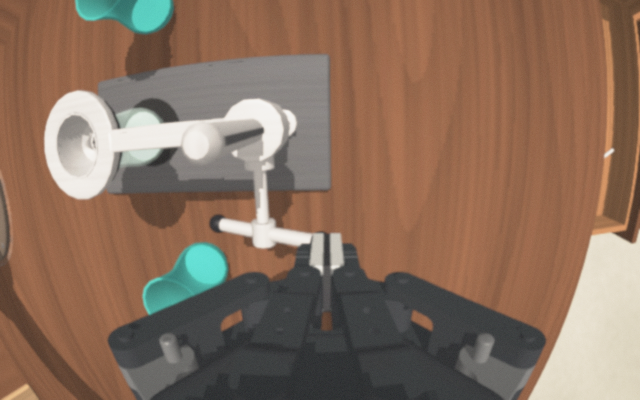

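View pics/s12.png

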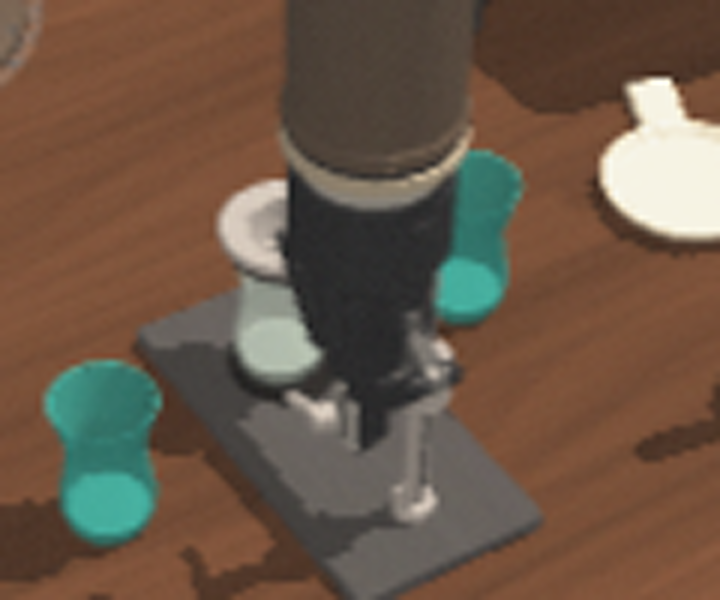

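```bash
python3 -m crank '{"turn":[[0,0,0],[0,0,0],[0,0,0],[0,0,0]],"travel":[[0,0.01,0.02],[0,0.02,0.04],[0,0.03,0.06],[0,0.03,0.08]],"fingers":[0,0,0,0]}' >/dev/null; python3 chk.py 5 &&
python3 -m crank '{"turn":[[0,0,0],[0,0,0],[0,0,0],[0,0,0]],"travel":[[0,0,0.015],[0,0,0.03],[0,0,0.045],[0,0,0.06]],"fingers":[0,0,0,0]}' >/dev/null; python3 chk.py 5 
python3 look.py 13; python3 d.py 0.602 -0.006 0.126
```

```text
CHK 0.14297 1.15
CHK 0.13713 1.48
t 16.7 pos [ 0.6021 -0.0049  0.137 ] yaw 88.19 z [-0.001 -0.    -1.   ] F [ 0.48 -0.25 -0.71] g 0.0001917685285370504
travel [-0.011 -0.001  0.11 ]
```

View pics/s13.png

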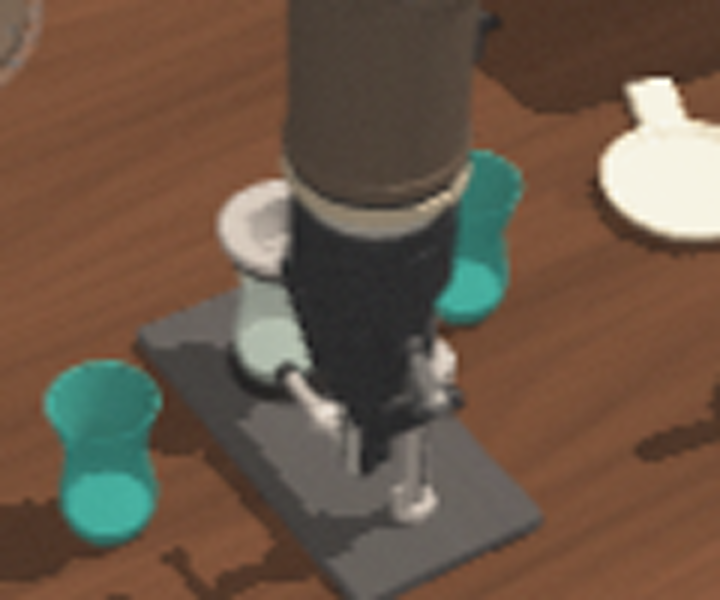

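```bash
python3 -m crank '{"turn":[[0,0,0],[0,0,0],[0,0,0],[0,0,0]],"travel":[[0,0,0.01],[0,0,0.02],[0,0,0.03],[0,0,0.04]],"fingers":[0,0,0,0]}' >/dev/null; python3 chk.py 9 &&
python3 -m crank '{"turn":[[0,0,0],[0,0,0],[0,0,0],[0,0,0]],"travel":[[0,0,0.01],[0,0,0.02],[0,0,0.03],[0,0,0.04]],"fingers":[0,0,0,0]}' >/dev/null; python3 chk.py 9 &&
python3 -m crank '{"turn":[[0,0,0],[0,0,0]],"travel":[[0,0,0.01],[0,0,0.02]],"fingers":[0,0]}' >/dev/null; python3 chk.py 9
python3 look.py 14; python3 d.py 0.602 -0.006 0.126
```

```text
CHK 0.13324 1.8
CHK 0.12919 1.2
CHK 0.12716 1.3
t 17.8 pos [ 0.6022 -0.0048  0.1271] yaw 88.19 z [-0. -0. -1.] F [ 1.29 -0.15  0.3 ] g 0.00018902511401148504
travel [-0.012 -0.002  0.011]
```

View pics/s14.png

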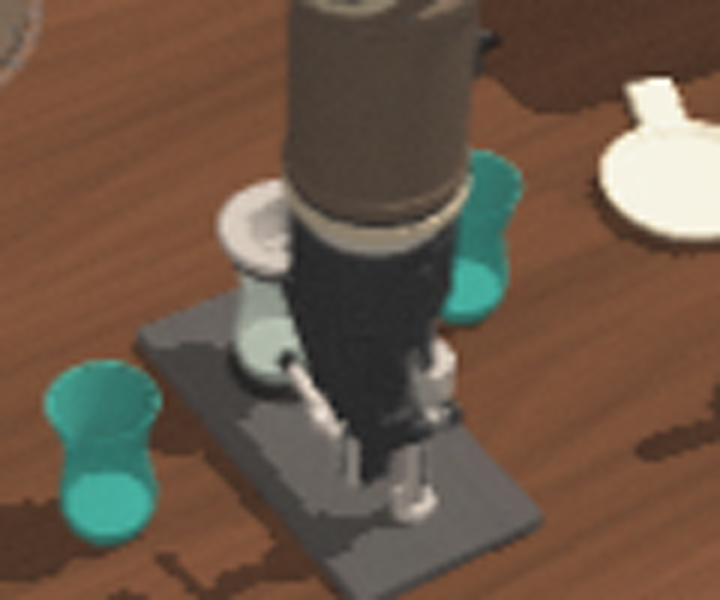

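Run:
```python
from h import *
zc=.1185
f=lambda P:((proj("scene",P)+.5-[280,130])*6-.5).round(0)
print("hub",f([.5662,-.003,zc]))
for s in np.arange(-.1,.6,.1):
    th=.55-s; print(round(s,2),f([.5662-.036*np.cos(th),-.0022,zc+.036*np.sin(th)]))
```

```text
hub [324. 412.]
-0.1 [295. 346.]
0.0 [292. 348.]
0.1 [290. 351.]
0.2 [289. 354.]
0.3 [288. 357.]
0.4 [287. 361.]
0.5 [286. 366.]
```

```bash
python3 -m crank '{"turn":[[0,0,0],[0,0,0],[0,0,0]],"travel":[[0,0,0.01],[0,0,0.02],[0,0,0.02]],"fingers":[0,0,0]}' >/dev/null; python3 chk.py 9 &&
python3 -m crank '{"turn":[[0,0,0],[0,0,0],[0,0,0]],"travel":[[0,0,0.01],[0,0,0.02],[0,0,0.025]],"fingers":[0,0,0]}' >/dev/null; python3 chk.py 9
python3 look.py 15; python3 d.py 0.602 -0.006 0.126
```

```text
CHK 0.12503 0.71
CHK 0.12263 0.49
t 18.5 pos [ 0.6023 -0.0049  0.1227] yaw 88.19 z [-0. -0. -1.] F [ 0.33 -0.13  1.04] g 0.00021499981163469403
travel [-0.012 -0.003 -0.033]
```

View pics/s15.png

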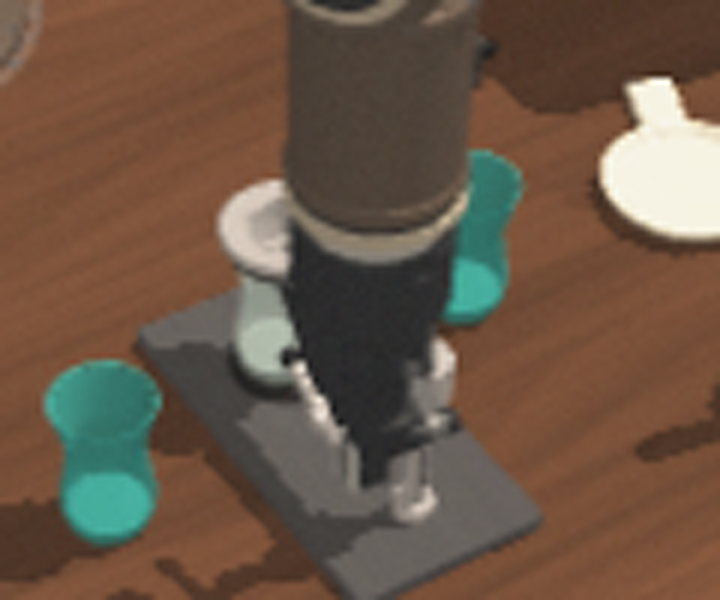

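```bash
python3 -m crank '{"turn":[[0,0,0],[0,0,0],[0,0,0]],"travel":[[0,0,0.01],[0,0,0.02],[0,0,0.03]],"fingers":[0,0,0]}' ; python3 chk.py 9
python3 -m crank '{"turn":[[0,0,0],[0,0,0],[0,0,0],[0,0,0]],"travel":[[0,0,-0.2],[0,0,-0.7],[0,0,-1],[0,0,-1]],"fingers":[0,0,0,0]}'>/dev/null
python3 -m crank '{"turn":[[0,0,0],[0,0,0],[0,0,0],[0,0,0]],"travel":[[0.0,0.4,0],[0,0.8,0],[0,1,0],[0,1,0]],"fingers":[0,0,0,0]}'
python3 look.py 16
python3 - <<'E'
from h import *
a=arm.get_image("top"); cv2.imwrite("pics/t16.png",cv2.resize(a[160:270,220:360],None,fx=5,fy=5,interpolation=cv2.INTER_CUBIC))
E
```

```text
clock: 18.8
tool_pos: [0.6024, -0.0048, 0.1197]
ee_rot: [[0.032, 0.999, 0.0], [0.999, -0.032, -0.0], [-0.0, 0.0, -1.0]]
force: [-0.7, 0.2, 1.5]
grip_width: -0.0002
CHK 0.11974 1.54
clock: 19.6
tool_pos: [0.704, -0.0082, 0.2176]
ee_rot: [[0.032, 0.999, -0.001], [0.999, -0.032, 0.001], [0.001, -0.001, -1.0]]
force: [-0.4, -0.0, -0.6]
grip_width: 0.0
```

View pics/s16.png

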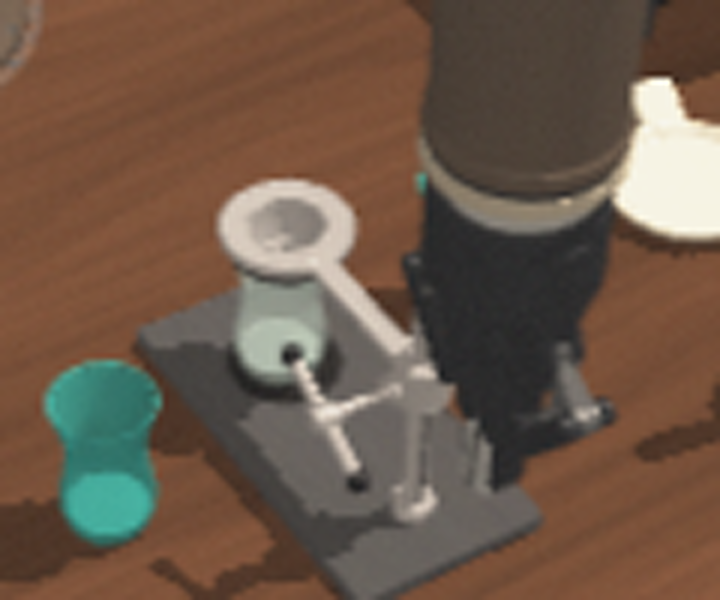

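View pics/t16.png

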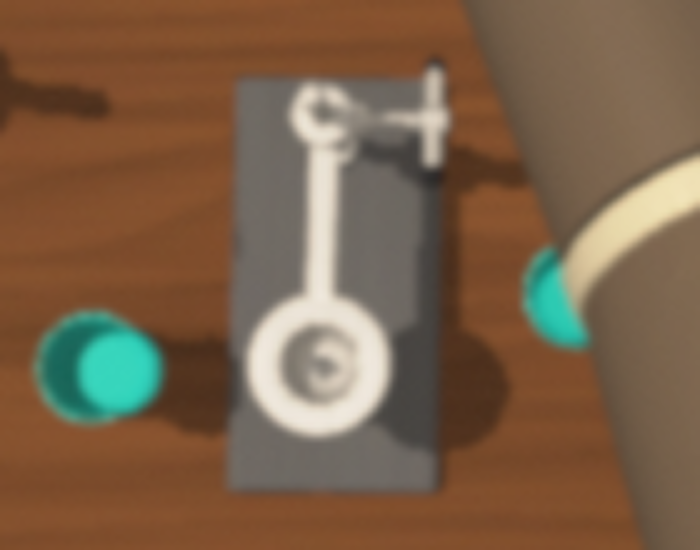

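```bash
python3 -m crank '{"turn":[[0,0,0],[0,0,0]],"travel":[[0,0,0],[0,0,0]],"fingers":[0,0]}' >/dev/null; python3 -c "
from station import arm; print(arm.finish_job())"
```

```text
the job is handed in; nothing more can be done
None
```

I loosened the set screw, slid the collar down until the lip rested on the glass, tightened the screw again and handed the job in, about 20 s into the 61 s limit. No verdict came back.

- **Loosening:** I pushed bar_front down to about 1.1 rad, judged from the scene view, and the collar did not move. The first try came down beside the ball and missed, so I moved over and repeated it.
- **Sliding:** I pushed down on the arm while the screw was loose. The push stayed at about 3 to 4 N, then jumped to 7.4 N at contact and settled at 5.8 N. That implies roughly 2 to 6 N on the rim, but I could not measure the rim force directly.
- **Tightening:** I pushed bar_back down, and the last picture puts the screw at about 0.1 rad. The tightening force stayed low, about 1 to 2.5 N, less than I expected for a tight screw.
- **Last checks:** The ring had not moved between the pictures before and after tightening. Its steel underside is an estimated 6 to 7 mm above the rim, within the 12.5 mm allowed. The glass stood upright in the last picture, and its rim looked about 3 mm off the ring's centre in the first measurement. The turquoise glass on the -y side and the spoon rest looked unmoved. I did not recheck the teapot or the tray.

I had no way to confirm the lip's final contact force after the gripper let go.

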